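# Slide the lock pin along the jig's groove until it drops into the index hole

## Robot

A 6-joint arm with a two-finger parallel gripper is mounted at the origin on the work surface; the furniture and walls round the work are solid. World frame = base frame: x ahead of the robot, y to its left, z up, the work surface at z = 0. Lengths are in m, angles in rad, forces in N, time in s.
With the tool pointing down it reaches from about 0.35 to 0.775 m from the base axis. Payload 7.3 kg.
Tool frame: the origin (TCP) lies midway between the tips of the shut fingers; the grasp point (between the pads) lies 19 mm behind it (bot.grip_point_offset is the distance from the TCP to the grasp point, in m); z points along the fingers, y is the direction in which the jaws open and shut (so a half turn about z gives the same grasp; the last joint's range is limited). The gripper opens to 92 mm and grips with 3 to 60 N. Pads are 19 mm wide; open, the fingers measure 130 mm over their backs; the gripper's body (75 mm by 190 mm) begins 47 mm behind the grasp point.
Start: joints at [1.144, 0.342, 1.524, -0, 1.275, -0.146], TCP at [0.145, 0.504, 0.227] pointing down, gripper open.
Joint ranges: [-2.53, 2.53], [-0.77, 2.02], [0.04, 2.7], [-1, 4.14], [0.28, 2.66], [-3.11, 3.11]. Speed limits (rad/s): [2.57, 2.57, 3.14, 3.14, 3.14, 3.14].

## Interface

Orientations are given as a rotation vector (axis times angle).
In Python, from cell import bot gives the robot as it stands. The module is installed in compiled form; this text tells all that it offers.
- The arm moves only by the tool carry_out, never from a script. Its argument "increments" is one flat list of numbers, 7 for each row, row after row: the finger opening in mm, from 0 to 91.8, then the shift along the world's x, y, z in mm, then the turn, a rotation vector about the world's x, y, z in degrees. A call has exactly 5 rows; each row is the pose to reach, as a shift and turn from the pose commanded when the call began; what a row does not reach only later rows make up. A row lasts 1/8 s, in which the tool goes at most 62.5 mm and 10.7 degrees, less where a joint would pass 70% of its speed; a pose out of reach is approached as far as the arm can. A call with a gripper value outside its range is refused whole. The fingers move at their own pace and stop on an object; "squeeze" is the grip in N (left out, the last holds). Time passes only in rows, so rows that repeat a pose let the fingers close, or fill a call up. It gives the time, the measured TCP pose, the force and the opening at its end, in the units of the state.
- bot.read_state(): the state, without advancing time (a new reading comes with each control period).
- bot.read_camera(name): name is "scene" or "top"; returns a dict with "image" (384x512x3 uint8, blue, green, red), "fx", "fy", "cx", "cy" (pixels), "xyz" and "rotation" of the camera in the world. Camera axes: x right, y down, z forward; pixel columns grow to the right and rows downward; lengths in m; the calibration is good to about 2 mm. A picture is of the moment at which its call begins. There is no depth.
- bot.close_job(): hands the job in, once; it reports no verdict.
The state is a dict: "time_s": time; "qpos": joint angles; "joint_velocities": joint speeds; "joint_torque": joint torques, N m; "position": TCP position; "eef_rot": TCP orientation; "ft_force": force on the tool from outside, world axes, zero at the start; "ft_torque": the same for the moment, N m; "gripper_width": finger opening in m.
Only numpy, scipy, OpenCV 4.12 (cv2) and the standard library are available. Lean on these libraries where they do the work, as an engineer would, in place of code of your own. Each camera call takes 0.05 s, during which the arm holds its last target. There are 200 camera calls.

## Task

Lock the jig with the red-knobbed pin: lift it out of the wooden rack, set its tip down in the groove of the plywood jig near the open end, and slide it along the dark groove, tip kept down, until it drops into the index hole just before the yellow end stop. Let go and leave it standing in the hole, all the way down. Leave the black-knobbed pin in the rack alone.

Things in the scene. Friction and masses are not known exactly. Their poses are not given: they have to be found in the camera images.
- red_pin_knob (a point): Middle of the red knob of the loose lock pin (0.15 kg), the place to grip it. The pin stands upright, tip down, in one of the two holes of the wooden rack. It is 124 mm long: red round knob, 30 mm in diameter and 40 mm tall at the top, below it a steel shank of 18 mm diameter whose last 12 mm taper to an 8 mm flat tip. This point lies 104 mm above the tip and 20 mm below the knob's top; z runs up along the pin.
- red_pin_tip (a point): Centre of the flat tip (lower end) of the red-knobbed pin, 104 mm below the middle of its knob; z runs up along the pin.
- black_pin_knob (a point): Middle of the black knob of a second pin of the same shape and size, in the other hole of the rack, 80 mm away. Not needed; leave it. The rack is a fixed wood block of 150 x 56 x 45 mm with its two holes in a row along its length; the holes are 22 mm in diameter and 40 mm deep, so a pin's tip must rise 40 mm to come clear.
- groove_start (a point): A point on the floor of the jig's groove, in the middle of its width, 110 mm before the hole and 45 mm from the open end of the groove: set the pin's tip down about here. The jig is a fixed plywood block of 200 x 80 mm, rails 63 mm above the bench. Its straight dark groove is 32 mm wide and 18 mm deep, its floor 45 mm above the bench. x points along the groove towards the hole and the yellow end stop, y across, z up.
- hole (a point): Centre of the mouth of the index hole, at the level of the groove floor (45 mm above the bench), 110 mm along x from groove_start. The hole is round, 30 mm in diameter, 40 mm deep, dark like the groove and so hard to see; the yellow end stop (top 67 mm above the bench) begins 21 mm beyond its centre. x along the groove towards the end stop, y across, z up.
There are look-alikes about, which are no part of the job. Leave any blue or green look-alike of the part that bears red_pin_knob alone.

How it is judged:
By the outcome, as a careful person would: the job done as asked, in the order asked, and still so for the second after the job is handed in, with the robot touching nothing.
It also fails if it takes over 40 s, if anything falls off the work surface, if the arm or the gripper's body presses on something with over 40 N, if the wrist force passes 120 N, or if a joint passes its speed limit or range.

## Working session

There is one attempt and no reset: what is moved stays moved. The work goes in short steps, Python scripts to look and compute and a tool call to move; the robot and the scene stay as the last step left them, time stands still between calls to the robot, and variables do not carry over. Pictures are saved under pics/ and viewed, about 8 in all and at most 12, crops included, and the job is handed in when it is done.

Besides the shell and the picture viewer there is one more tool, called as name(argument=value, ...) on one line, values as JSON. carry_out: Moves the arm, as the interface text tells. Its arguments: {"type":"object","properties":{"increments":{"type":"array"},"squeeze":{"type":"number"}},"required":["increments"]}

```bash
mkdir -p pics
cat > h.py <<'E'
import numpy as np, cv2
from cell import bot
def snap(n,f):
    c=bot.read_camera(n); cv2.imwrite('pics/'+f,c['image']); return c
def ray(c,u,v,z):
    R=np.array(c['rotation'])
    if R.shape!=(3,3): R=cv2.Rodrigues(R)[0]
    d=R@np.array([(u-c['cx'])/c['fx'],(v-c['cy'])/c['fy'],1]); p=np.array(c['xyz'])
    return p+d*(z-p[2])/d[2]
def proj(c,P):
    R=np.array(c['rotation'])
    if R.shape!=(3,3): R=cv2.Rodrigues(R)[0]
    q=R.T@(np.array(P)-c['xyz']); return np.array([c['fx']*q[0]/q[2]+c['cx'],c['fy']*q[1]/q[2]+c['cy']])
E
python3 - <<'E'
from h import *
for n in('top','scene'):
    c=snap(n,n+'0.png'); print(n,c['fx'],c['cx'],c['cy'],c['xyz'],c['rotation'])
s=bot.read_state(); print(s)
E
```

```text
top 356.4039252471182 256.18803559425646 188.56159299442373 [0.37368815 0.07938607 0.93170039] [-2.15712878  2.18578952 -0.15727249]
scene 401.18060037435197 259.51726619310864 193.43418964052276 [0.54880535 0.84908083 0.5694012 ] [-0.16267326 -2.67009573  1.48082846]
{'time_s': 0.1, 'qpos': array([ 1.14395623e+00,  3.42643853e-01,  1.52488374e+00, -1.39111693e-05,
        1.27540585e+00, -1.45972235e-01]), 'joint_velocities': array([ 0.0006713 , -0.00198886, -0.00180089, -0.00137879,  0.0004799 ,
        0.00029439]), 'joint_torque': array([ 2.67158015e-03, -4.32004559e+01, -2.44698018e+01,  7.21678580e-02,
        5.25774469e-02, -4.69164002e-05]), 'position': array([0.14534754, 0.50411661, 0.22613241]), 'eef_rot': array([-4.39679838e-01, -3.11030261e+00,  2.02597390e-03]), 'ft_force': array([ 0.38233505, -0.27676153, -0.13191817]), 'ft_torque': array([ 0.00033908, -0.04360152,  0.03440906]), 'gripper_width': 0.09183714346853865}
```

View pics/top0.png

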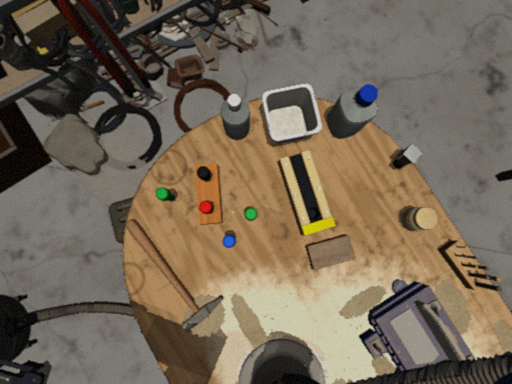

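View pics/scene0.png

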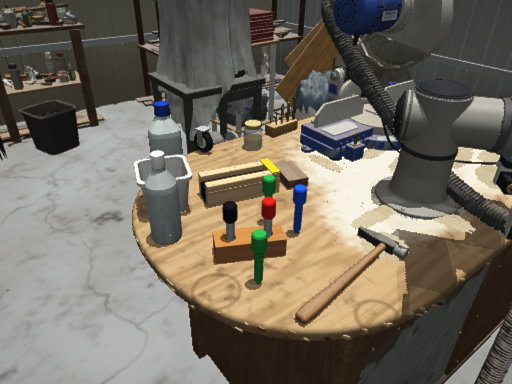

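The top view shows the red knob at about (206,207), the black one at (204,173), the rack between them, and the jig from (292,155) to the yellow stop at about (318,226). A green pin stands at (163,194), another at (250,214), and a blue one at (229,241). I'll measure these next.

Run:
```python
from h import *
def blob(c,lo,hi,roi):
    h=cv2.cvtColor(c['image'],cv2.COLOR_BGR2HSV); m=cv2.inRange(h,lo,hi)
    k=np.zeros_like(m); x0,y0,x1,y1=roi; k[y0:y1,x0:x1]=m[y0:y1,x0:x1]
    return k
t=bot.read_camera('top'); s=bot.read_camera('scene')
def cen(m):
    y,x=np.nonzero(m); return np.array([(x.min()+x.max())/2,(y.min()+y.max())/2]),np.array([x.mean(),y.mean()]),len(x)
mr=blob(t,(0,190,80),(5,255,255),(190,190,222,222)); print('red top',cen(mr))
ms=blob(s,(0,190,60),(5,255,255),(255,190,282,225)); print('red scene',cen(ms))
my=blob(t,(23,150,120),(32,255,255),(290,205,345,245)); r=cv2.minAreaRect(np.argwhere(my)[:,::-1].astype(np.float32)); b=cv2.boxPoints(r)
print('yellow',b.round(1).tolist()); Y=np.array([ray(t,*p,.067)[:2] for p in b]); print(Y.round(4).tolist())
print('red top ray z.125', ray(t,*cen(mr)[1],.115))
# triangulate
def line(c,p): a=ray(c,*p,0.);o=np.array(c['xyz']);d=a-o;return o,d/np.linalg.norm(d)
A=np.zeros((3,3));bb=np.zeros(3)
for c,m in((t,mr),(s,ms)):
    o,d=line(c,cen(m)[1]);P=np.eye(3)-np.outer(d,d);A+=P;bb+=P@o
print('tri',np.linalg.solve(A,bb))
for n,p in dict(black=(204,173),g1=(163,194),g2=(250,214),blue=(229,241)).items(): print(n,ray(t,*p,.12).round(3))
i=cv2.resize(t['image'][140:260,150:350],None,fx=4,fy=4,interpolation=cv2.INTER_CUBIC); cv2.imwrite('pics/t1.png',i)
```

```text
red top (array([205.5, 206.5]), array([205.42735043, 206.65811966]), 117)
red scene (array([268.5, 207.5]), array([268.16858238, 207.57854406]), 261)
yellow [[300.70001220703125, 225.89999389648438], [332.1000061035156, 215.89999389648438], [335.20001220703125, 225.6999969482422], [303.79998779296875, 235.60000610351562]]
[[0.385, -0.0498], [0.4081, -0.1271], [0.3844, -0.1337], [0.3615, -0.0566]]
red top ray z.125 [0.43127447 0.17474859 0.115     ]
tri [0.43084045 0.17541495 0.1105811 ]
black [0.508 0.178 0.12 ]
g1 [0.461 0.27  0.12 ]
g2 [0.413 0.073 0.12 ]
blue [0.353 0.121 0.12 ]
```

View pics/t1.png

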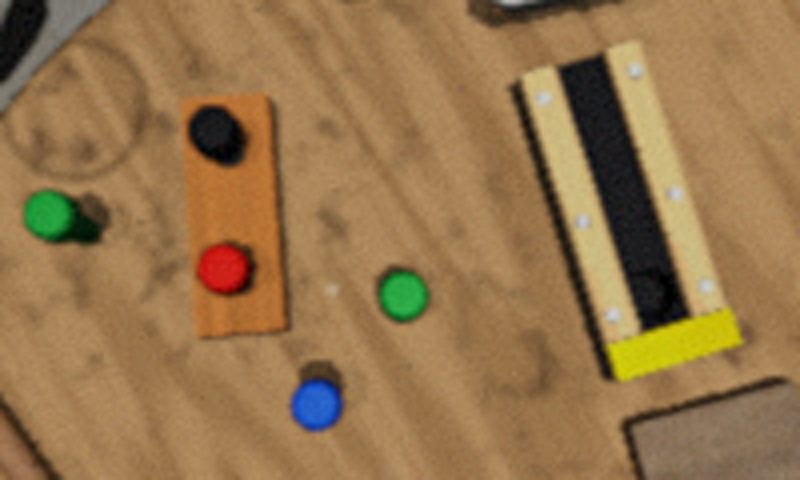

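The crop shows the red knob at (223,268). The groove runs from (582,62) to the yellow stop at about (665,324), with a faint dark hole at (652,293). The rail corners are also readable, so I'll compute the jig frame from them.

Run:
```python
from h import *
t=bot.read_camera('top')
w=lambda x,y,z: ray(t,150+(x+.5)/4-.5,140+(y+.5)/4-.5,z)[:2]
TL,TR=w(520,82,.063),w(640,42,.063); print('width',np.linalg.norm(TL-TR))
YL,YR=w(608,344,.067),w(735,308,.067); print('ywidth',np.linalg.norm(YL-YR))
a=(TL+TR)/2; b=(YL+YR)/2; d=b-a; L=np.linalg.norm(d); d/=L; print('mid',a,b,'len',L,'dir',d,np.degrees(np.arctan2(d[1],d[0])))
g0=(w(560,68,.063)+w(605,55,.063))/2; g1=(w(643,330,.063)+w(687,318,.063))/2; e=g1-g0
print('groove',g0,g1,np.linalg.norm(e),np.degrees(np.arctan2(e[1],e[0])))
print('hole from stop',b-.021*d,'seen',w(652,293,.045)); h=b-.021*d; print('start',h-.11*d)
print('yellow outer',np.array([w(*p,.067) for p in((620,380),(742,342))]))
print('rackdir',w(184,100,.045),w(198,337,.045),w(268,95,.045),w(288,328,.045))
print(cv2.Rodrigues(bot.read_state()['eef_rot'])[0].round(3))
```

```text
width 0.07955030019762603
ywidth 0.08088384843729667
mid [ 0.560592   -0.04040264] [ 0.39599881 -0.0910523 ] len 0.1722100563571409 dir [-0.95576987 -0.29411553] -162.89549143976896
groove [ 0.56086419 -0.04188173] [ 0.39734833 -0.08781231] 0.16984420973143458 -164.3102807712066
hole from stop [ 0.41606998 -0.08487587] seen [ 0.41721479 -0.0837878 ]
start [ 0.52120467 -0.05252316]
yellow outer [[ 0.36394159 -0.05857626]
 [ 0.38570148 -0.13358488]]
rackdir [0.54242756 0.20775032] [0.39387817 0.19832534] [0.54509755 0.15503305] [0.3986331  0.14290943]
[[-0.961  0.277 -0.   ]
 [ 0.277  0.961 -0.001]
 [ 0.    -0.001 -1.   ]]
```

carry_out(increments=[91,60,-66,0,0,0,0,91,115,-130,0,0,0,0,91,165,-190,0,0,0,0,91,205,-235,0,0,0,0,91,245,-280,0,0,0,0])

```text
time_s: 0.88
position: [0.3522, 0.2676, 0.2269]
eef_rot: [0.439, 3.11, 0.001]
ft_force: [1.5, 0.6, 0.8]
gripper_width: 0.0909
```

carry_out(increments=[91,25,-30,0,0,0,0,91,41,-49,0,0,0,0,91,41,-49,-30,0,0,0,91,41,-49,-50,0,0,0,91,41,-49,-50,0,0,0])

```text
time_s: 1.5
position: [0.3913, 0.2198, 0.1757]
eef_rot: [-0.44, -3.108, 0.002]
ft_force: [-0.0, -0.1, 0.2]
gripper_width: 0.0912
```

Run:
```python
from h import *
s=bot.read_state(); print(s['position'],s['eef_rot'],s['ft_force'],s['time_s'],s['qpos'])
a=snap('top','x.png')['image']; b=snap('scene','x.png')['image']
f=lambda i:cv2.resize(i,None,fx=3,fy=3,interpolation=cv2.INTER_CUBIC)
cv2.imwrite('pics/g1.png',np.hstack([f(a[140:270,140:270]),f(b[130:260,210:340])]))
```

```text
[0.39130892 0.21981364 0.17568196] [-4.39676294e-01 -3.10776615e+00  2.18339981e-03] [-0.03899109 -0.11133367  0.23895264] 1.5 [ 3.40683867e-01  2.58539241e-01  1.79854613e+00  1.11588465e-04
  1.08770228e+00 -9.49076663e-01]
```

View pics/g1.png

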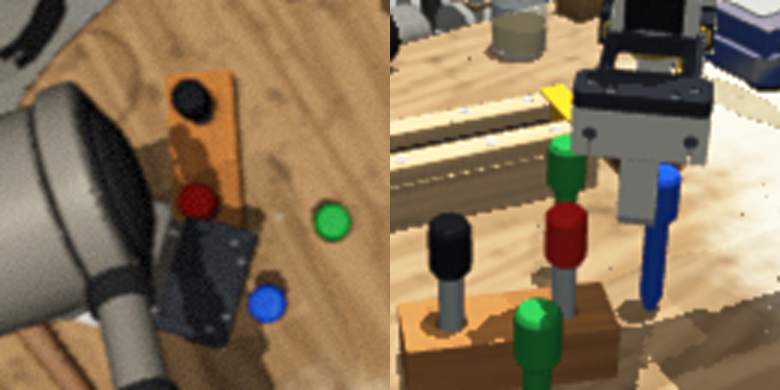

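The gripper stopped short, hanging up and left of the red knob, and it's clear of everything. I'll move the rest of the way at this height, then lower.

carry_out(increments=[91,20,-22,0,0,0,0,91,40,-45,0,0,0,0,91,40,-45,0,0,0,0,91,40,-45,0,0,0,0,91,40,-45,0,0,0,0])

```text
time_s: 2.22
position: [0.4318, 0.1759, 0.1771]
eef_rot: [0.438, 3.111, 0.001]
ft_force: [0.6, -0.2, -0.3]
gripper_width: 0.0911
```

Run:
```python
from h import *
s=bot.read_state(); print(s['position'],s['qpos'].round(2))
a=snap('top','x.png')['image']; b=snap('scene','x.png')['image']
f=lambda i:cv2.resize(i,None,fx=3,fy=3,interpolation=cv2.INTER_CUBIC)
cv2.imwrite('pics/g2.png',np.hstack([f(a[140:270,140:270]),f(b[130:260,210:340])]))
```

```text
[0.43176551 0.17587532 0.17708139] [ 0.22  0.29  1.76  0.    1.1  -1.07]
```

View pics/g2.png

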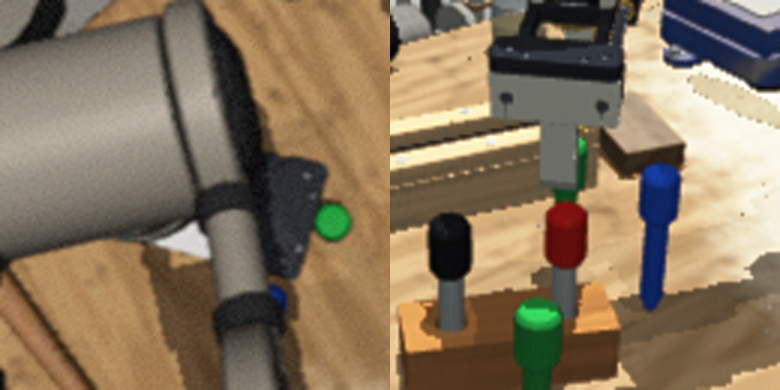

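The gripper is above the red knob. I'll lower, close, and lift a little to test the grip.

carry_out(increments=[91,0,0,-30,0,0,0,91,-1,-1,-60,0,0,0,91,-1,-1,-75,0,0,0,91,-1,-1,-86,0,0,0,91,-1,-1,-86,0,0,0])

```text
time_s: 2.95
position: [0.4308, 0.1744, 0.0904]
eef_rot: [-0.439, -3.11, 0.0]
ft_force: [-0.1, 0.1, 0.5]
gripper_width: 0.0914
```

carry_out(increments=[20,0,0,0,0,0,0,20,0,0,0,0,0,0,20,0,0,0,0,0,0,20,0,0,0,0,0,0,20,0,0,0,0,0,0], squeeze=30)

```text
time_s: 3.58
position: [0.4312, 0.1742, 0.0908]
eef_rot: [0.44, 3.111, 0.0]
ft_force: [-0.2, 0.3, 0.1]
gripper_width: 0.0457
```

carry_out(increments=[20,0,0,0,0,0,0,20,0,0,0,0,0,0,20,0,0,0,0,0,0,20,0,0,0,0,0,0,20,0,0,0,0,0,0])

```text
time_s: 4.2
position: [0.4312, 0.1743, 0.0907]
eef_rot: [0.44, 3.111, 0.0]
ft_force: [-0.0, 1.8, 0.5]
gripper_width: 0.0291
```

carry_out(increments=[20,0,0,20,0,0,0,20,0,0,50,0,0,0,20,0,0,85,0,0,0,20,0,0,115,0,0,0,20,0,0,115,0,0,0])

```text
time_s: 4.82
position: [0.4322, 0.1744, 0.2074]
eef_rot: [0.439, 3.107, 0.002]
ft_force: [-0.5, 0.3, -2.0]
gripper_width: 0.0291
```

Run:
```python
from h import *
s=bot.read_state(); print(s['position'],s['qpos'].round(2),s['ft_force'])
b=snap('scene','x.png')['image']
cv2.imwrite('pics/g3.png',cv2.resize(b[80:280,160:380],None,fx=3,fy=3,interpolation=cv2.INTER_CUBIC))
```

```text
[0.43221907 0.17443892 0.20740557] [ 0.22  0.25  1.71 -0.    1.17 -1.07] [-0.46142053  0.32953781 -2.03136814]
```

View pics/g3.png

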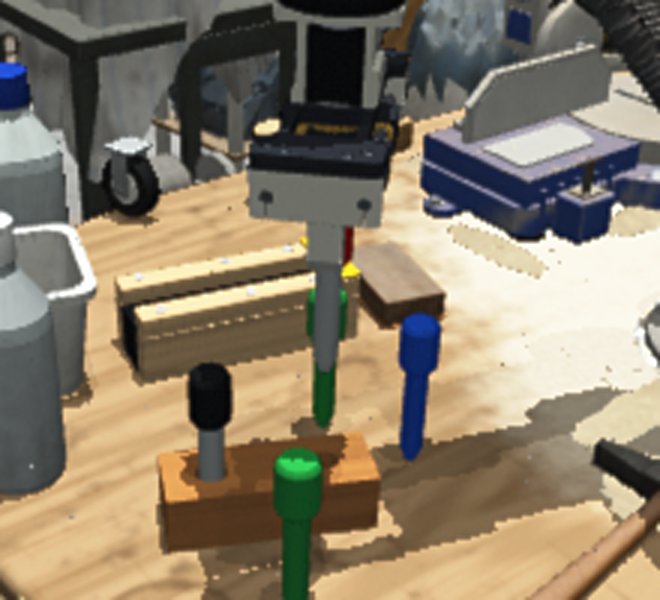

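The pin is lifted and vertical in the jaws, and the black pin is still in the rack. Next I'll carry it over the groove start and turn the jaws to line up with the groove.

carry_out(increments=[20,10,-22,15,0,0,-6,20,28,-62,20,0,0,-14,20,46,-104,20,0,0,-22,20,64,-146,20,0,0,-30,20,80,-185,20,0,0,-38])

```text
time_s: 5.5
position: [0.5108, -0.0122, 0.2237]
eef_rot: [-1.434, -2.792, 0.001]
ft_force: [0.3, 0.2, -0.9]
gripper_width: 0.0291
```

Run:
```python
from h import *
s=bot.read_state(); R=cv2.Rodrigues(s['eef_rot'])[0]; print(s['position'],s['qpos'].round(2),np.degrees(np.arctan2(R[1,1],R[0,1])))
```

```text
[ 0.51079229 -0.01219641  0.22367831] [-0.17  0.32  1.56  0.    1.26 -0.8 ] 35.62654264998007
```

carry_out(increments=[20,5,-20,0,0,0,-8,20,11,-41,0,0,0,-16,20,11,-41,-20,0,0,-19,20,11,-41,-55,0,0,-19,20,11,-41,-55,0,0,-19])

```text
time_s: 6.12
position: [0.5196, -0.0513, 0.167]
eef_rot: [-1.866, -2.517, 0.005]
ft_force: [0.6, 0.1, -1.6]
gripper_width: 0.0293
```

Run:
```python
from h import *
s=bot.read_state(); R=cv2.Rodrigues(s['eef_rot'])[0]; print(s['position'],s['qpos'].round(2),np.degrees(np.arctan2(R[1,1],R[0,1])),R[:,2])
a=snap('top','x.png')['image'];b=snap('scene','x.png')['image']
f=lambda i,k:cv2.resize(i,None,fx=k,fy=k,interpolation=cv2.INTER_CUBIC)
cv2.imwrite('pics/g4.png',np.hstack([f(a[140:250,255:355],4),f(b[120:230,190:290],4)]))
```

```text
[ 0.51956905 -0.05127415  0.16695833] [-0.25  0.4   1.62 -0.    1.14 -0.54] 16.903216695961746 [-0.00855161  0.00209517 -0.99996124]
```

View pics/g4.png

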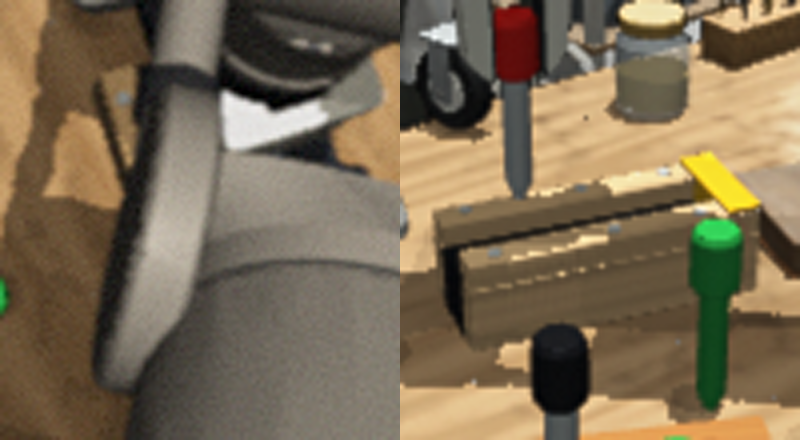

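The pin hangs over the groove, with its tip at scene pixel (219,169). I'll check that against the projection, along with the groove edges.

Run:
```python
from h import *
s=bot.read_state(); R=cv2.Rodrigues(s['eef_rot'])[0];c=bot.read_camera('scene')
p=s['position']; print(p)
tip=p+R[:,2]*.0857; print('tip',tip,'exp px',proj(c,tip), 'seen 219.3,169.5')
d=np.array([-.9585,-.285,0]);n=np.array([.285,-.9585,0]);h=np.array([.4165,-.0845,.063])
im=cv2.resize(c['image'][120:230,190:320],None,fx=5,fy=5,interpolation=cv2.INTER_CUBIC)
def dr(A,B,col):
    q=[tuple(int(v) for v in ((proj(c,x)-[190,120])*5+2)) for x in(A,B)]; cv2.line(im,*q,col,1)
for o,k in((.016,(0,0,255)),(-.016,(0,0,255)),(.04,(255,0,0)),(-.04,(255,0,0))): dr(h-.155*d+o*n,h+.021*d+o*n,k)
dr(tip,np.r_[tip[:2],.045],(0,255,0))
cv2.imwrite('pics/g5.png',im)
```

```text
[ 0.52197331 -0.05170904  0.17040466]
tip [ 0.52185462 -0.05167527  0.08470475] exp px [218.42891298 168.23495295] seen 219.3,169.5
```

View pics/g5.png

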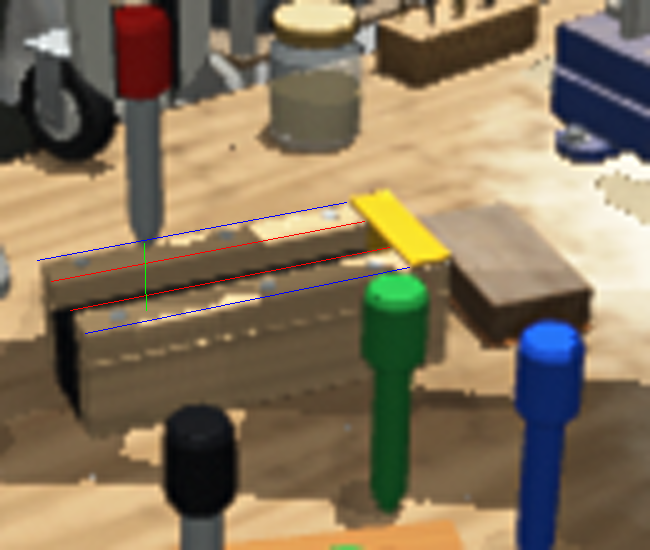

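The overlay lines up with the rails to about 1–2 mm, and the tip is over the middle of the groove. I'll lower it to the floor.

carry_out(increments=[20,0,-1,-15,0,0,0,20,0,-1,-28,0,0,0,20,0,-1,-35,0,0,0,20,0,-1,-38,0,0,0,20,0,-1,-38,0,0,0])

```text
time_s: 6.9
position: [0.5222, -0.0527, 0.1326]
eef_rot: [-1.871, -2.524, -0.0]
ft_force: [0.8, -1.2, -0.6]
gripper_width: 0.0296
```

carry_out(increments=[20,0,0,-1,0,0,0,20,0,0,-1,0,0,0,20,0,0,-2,0,0,0,20,0,0,-2,0,0,0,20,0,0,-2,0,0,0])

```text
time_s: 7.52
position: [0.5222, -0.0528, 0.1308]
eef_rot: [1.871, 2.524, 0.0]
ft_force: [0.3, -0.3, -1.2]
gripper_width: 0.0292
```

carry_out(increments=[20,0,0,-0.5,0,0,0,20,0,0,-0.5,0,0,0,20,0,0,-1,0,0,0,20,0,0,-1,0,0,0,20,0,0,-1,0,0,0])

```text
time_s: 8.15
position: [0.5225, -0.0529, 0.1306]
eef_rot: [1.87, 2.523, 0.001]
ft_force: [-1.2, 0.6, 7.6]
gripper_width: 0.0294
```

The tip is on the groove floor, pressing with about 8 N. Now the slide.

carry_out(increments=[20,-9,-2.7,0,0,0,0,20,-19,-5.6,0,0,0,0,20,-29,-8.6,0,0,0,0,20,-39,-11.6,0,0,0,0,20,-39,-11.6,0,0,0,0])

```text
time_s: 8.78
position: [0.483, -0.0648, 0.1306]
eef_rot: [1.87, 2.522, 0.001]
ft_force: [1.9, -0.0, 7.6]
gripper_width: 0.0295
```

carry_out(increments=[20,-10,-3,0,0,0,0,20,-20,-6,0,0,0,0,20,-30,-9,0,0,0,0,20,-42,-12.5,0,0,0,0,20,-42,-12.5,0,0,0,0])

```text
time_s: 9.4
position: [0.4408, -0.0774, 0.1305]
eef_rot: [1.87, 2.522, 0.001]
ft_force: [1.2, 0.3, 8.8]
gripper_width: 0.0294
```

carry_out(increments=[20,-5,-1.5,0,0,0,0,20,-10,-3,0,0,0,0,20,-15,-4.5,0,0,0,0,20,-19,-5.6,0,0,0,0,20,-19,-5.6,0,0,0,0])

```text
time_s: 10.02
position: [0.4209, -0.0823, 0.1292]
eef_rot: [-1.87, -2.522, 0.001]
ft_force: [1.1, -0.1, -1.7]
gripper_width: 0.0293
```

Run:
```python
from h import *
s=bot.read_state(); print(s['position'],s['ft_force'],s['ft_torque'])
c=bot.read_camera('scene');b=c['image']
print('tip px exp', proj(c,np.r_[s['position'][:2],.063]),proj(c,s['position']+[0,0,.019]))
cv2.imwrite('pics/g6.png',cv2.resize(b[110:220,200:330],None,fx=5,fy=5,interpolation=cv2.INTER_CUBIC))
```

```text
[ 0.42088882 -0.0823124   0.12915169] [ 1.09811996 -0.14615095 -1.65043631] [-0.12475891  0.00339857  0.04476119]
tip px exp [256.29015747 168.30019968] [256.87908248 138.78433853]
```

View pics/g6.png

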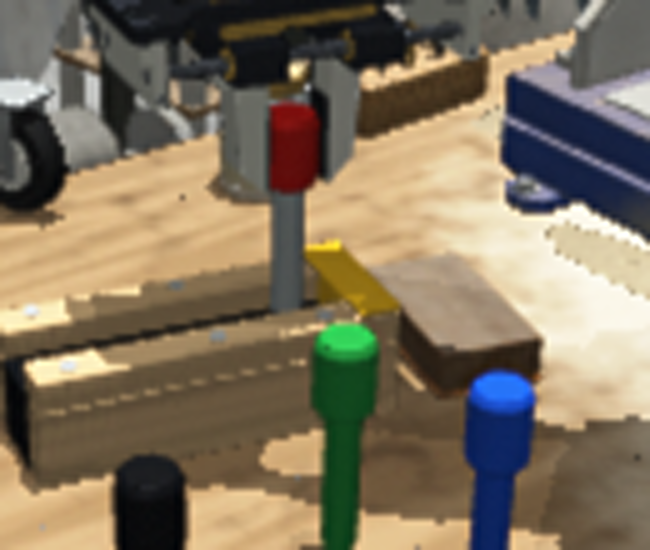

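The contact force vanished near the hole and the pin stands upright just before the yellow stop, so the tip is over the hole. I'll go a few mm further, then lower gently.

carry_out(increments=[20,-3,-1,0,0,0,0,20,-4,-1.5,0,0,0,0,20,-4,-1.5,-3,0,0,0,20,-4,-1.5,-6,0,0,0,20,-4,-1.5,-6,0,0,0])

```text
time_s: 10.7
position: [0.418, -0.0839, 0.1234]
eef_rot: [-1.87, -2.523, 0.0]
ft_force: [0.4, 0.9, -1.9]
gripper_width: 0.0292
```

carry_out(increments=[20,0,0,-2,0,0,0,20,0,0,-4,0,0,0,20,0,0,-7,0,0,0,20,0,0,-8,0,0,0,20,0,0,-8,0,0,0])

```text
time_s: 11.32
position: [0.4181, -0.084, 0.1157]
eef_rot: [-1.871, -2.524, 0.0]
ft_force: [-0.4, 0.2, -1.0]
gripper_width: 0.0294
```

The pin is going into the hole freely. The bottom should come at TCP z ≈ 0.0905.

carry_out(increments=[20,0,0,-6,0,0,0,20,0,0,-12,0,0,0,20,0,0,-18,0,0,0,20,0,0,-23,0,0,0,20,0,0,-23,0,0,0])

```text
time_s: 11.95
position: [0.4179, -0.0839, 0.0923]
eef_rot: [-1.87, -2.523, 0.0]
ft_force: [-0.1, -0.1, -1.5]
gripper_width: 0.0292
```

carry_out(increments=[20,0,0,-1,0,0,0,20,0,0,-2,0,0,0,20,0,0,-2.5,0,0,0,20,0,0,-2.5,0,0,0,20,0,0,-2.5,0,0,0])

```text
time_s: 12.58
position: [0.4184, -0.0841, 0.0906]
eef_rot: [1.87, 2.523, 0.0]
ft_force: [0.1, -0.3, 5.4]
gripper_width: 0.0291
```

The pin is seated on the bottom, with z as predicted and 5 N of contact. Release and lift off.

carry_out(increments=[70,0,0,0,0,0,0,70,0,0,0,0,0,0,70,0,0,0,0,0,0,70,0,0,0,0,0,0,70,0,0,0,0,0,0])

```text
time_s: 13.2
position: [0.4181, -0.084, 0.0902]
eef_rot: [-1.871, -2.524, -0.0]
ft_force: [-0.0, 0.0, -0.2]
gripper_width: 0.0695
```

carry_out(increments=[70,0,0,10,0,0,0,70,0,0,30,0,0,0,70,0,0,70,0,0,0,70,0,0,110,0,0,0,70,0,0,110,0,0,0])

```text
time_s: 13.82
position: [0.4198, -0.0846, 0.2035]
eef_rot: [1.866, 2.518, 0.003]
ft_force: [0.3, 0.2, 0.0]
gripper_width: 0.07
```

Run:
```python
from h import *
s=bot.read_state(); print(s['position'],s['ft_force'],s['gripper_width'],s['time_s'])
c=bot.read_camera('scene');b=c['image']
print('exp knob top/mid/bottom px', [((proj(c,[.418,-.084,z])-[200,110])*5).round() for z in(.129,.109,.089)])
cv2.imwrite('pics/g7.png',cv2.resize(b[110:220,200:330],None,fx=5,fy=5,interpolation=cv2.INTER_CUBIC))
```

```text
[ 0.41984826 -0.0845645   0.20354168] [0.25520953 0.2319759  0.02467178] 0.06998365286496423 13.825
exp knob top/mid/bottom px [array([289., 177.]), array([288., 212.]), array([287., 246.])]
```

View pics/g7.png

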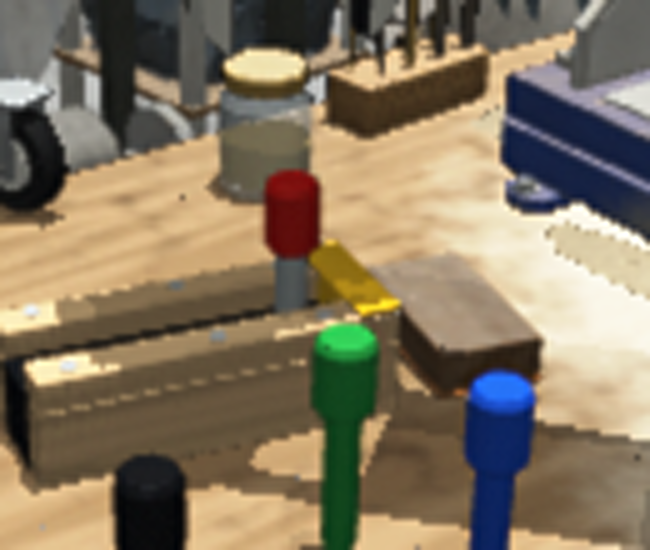

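The pin stands upright in the hole with its knob at about (292,213), against an expected (288,212), so it's all the way down. The gripper is clear, so I'm handing the job in.

```bash
python3 -c "
from cell import bot
print(bot.close_job())"
```

```text
the job is handed in; nothing more can be done
None
```

The red-knobbed pin is standing upright in the index hole, all the way down. I handed the job in at about 14 s of the 40 s allowed.

- **Moves:** I lifted the pin out of the rack and set its tip down about 110 mm before the hole. I slid it along the groove with about 8 N of floor contact. The contact force vanished at the hole, and I lowered the pin 40 mm to the bottom, let go and lifted clear.
- **Last checks:** The bottom contact came at the predicted height (TCP 0.0906 m, about 5 N). After release, the knob showed within 1 mm or so of where a fully seated pin should be. The wrist force read about 0 with the gripper clear.
- **Other pins:** I did not touch the black, green or blue pins, and they look unmoved in the last picture.
- **Disagreements:** The first carry move stopped short of its target, and I made that up with a second move. The pin went in 1.5 mm from my estimated hole centre, which the hole's clearance allows. No check failed.

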